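# Put the doming set back in its tray

### The job

Put the jeweller's doming set back in its wooden tray: lay each of the three ball-ended punches flat in the pocket cut to its size (longest punch in the longest pocket, shortest in the shortest), along the pocket and either way round, and stand the block with the hollow in the square pocket, hollow upwards, everything right down on the felt. The cone-pointed punch and the plain block belong to someone else: leave them lying where they are.

Things in the scene. Friction and masses are not known exactly. Their poses are not given: they have to be found in the camera images.
- punch_large_mid (a point): Largest ball-ended doming punch, bare steel, lying on the bench: overall 100 mm long, a 34 mm ball at one end, a square 34 x 34 mm striking butt 18 mm long at the other, and between them a round shank 12 mm in diameter, the place to grip, across it. Ball and butt both rest on the surface, so the shank's axis is 17 mm above it. The point is half-way along the length, on the axis and on the shank; x runs along the punch towards the ball, z up. About 380 g.
- punch_medium_mid (a point): Middle ball-ended doming punch, bare steel, lying on the bench: overall 82 mm long, a 26 mm ball at one end, a square 26 x 26 mm striking butt 14 mm long at the other, and between them a round shank 12 mm in diameter, the place to grip, across it. Ball and butt both rest on the surface, so the shank's axis is 13 mm above it. The point is half-way along the length, on the axis and on the shank; x runs along the punch towards the ball, z up. About 190 g.
- punch_small_mid (a point): Smallest ball-ended doming punch, bare steel, lying on the bench: overall 64 mm long, a 18 mm ball at one end, a square 18 x 18 mm striking butt 10 mm long at the other, and between them a round shank 12 mm in diameter, the place to grip, across it. Ball and butt both rest on the surface, so the shank's axis is 9 mm above it. The point is half-way along the length, on the axis and on the shank; x runs along the punch towards the ball, z up. About 90 g.
- doming_block_mid (a point): Doming block: bare steel cube of 44 mm with one large round hollow (32 mm across, 14 mm deep) in its top. The point is its centre, 22 mm above the bench; x and y are square to its sides, z up. About 580 g.
- punch_cone_mid (a point): Look-alike, does not belong: steel punch with a pointed cone (36 mm long, 30 mm across its base) in place of a ball, 90 mm long overall, with a 30 mm square butt 14 mm long. The point is half-way along, on the axis, 15 mm above the bench; x towards the cone's point.
- plain_block_mid (a point): Look-alike, does not belong: plain steel cube of 44 mm with no hollow in its top. The point is its centre, 22 mm above the bench.
- pocket_large (a point): Longest pocket: shallow rectangular recess, 120 x 52 mm inside and 4 mm deep, with grey felt floor and pale wooden border, one of four in the dark wooden tool tray; for the largest ball punch. The point is the centre of the recess floor, level, 10 mm above the bench; x runs along the tray's length and the pocket's. The border's top is 14 mm and the tray's rim 16 mm above the bench. Fixed. The four pockets can be in any of the four places.
- pocket_medium (a point): Middle-sized pocket: shallow rectangular recess, 102 x 44 mm inside and 4 mm deep, with grey felt floor and pale wooden border, one of four in the dark wooden tool tray; for the middle ball punch. The point is the centre of the recess floor, level, 10 mm above the bench; x runs along the tray's length and the pocket's. The border's top is 14 mm and the tray's rim 16 mm above the bench. Fixed. The four pockets can be in any of the four places.
- pocket_small (a point): Shortest and narrowest pocket: shallow rectangular recess, 84 x 36 mm inside and 4 mm deep, with grey felt floor and pale wooden border, one of four in the dark wooden tool tray; for the smallest ball punch. The point is the centre of the recess floor, level, 10 mm above the bench; x runs along the tray's length and the pocket's. The border's top is 14 mm and the tray's rim 16 mm above the bench. Fixed. The four pockets can be in any of the four places.
- pocket_square (a point): Square pocket: shallow rectangular recess, 64 x 64 mm inside and 4 mm deep, with grey felt floor and pale wooden border, one of four in the dark wooden tool tray; for the doming block. The point is the centre of the recess floor, level, 10 mm above the bench; x runs along the tray's length. The border's top is 14 mm and the tray's rim 16 mm above the bench. Fixed. The four pockets can be in any of the four places.
Mind the look-alikes: they are no part of the job. Leave any orange or yellow look-alike of the part that bears punch_large_mid alone. Leave any black or red look-alike of the part that bears punch_medium_mid alone.

How it is judged:
By the outcome, as a careful person would: the job done as asked, in the order asked, and still so for the second after the job is handed in, with the robot touching nothing.
It also fails if it takes over 106 s, if anything falls off the work surface, if the arm or the gripper's body presses on something with over 40 N, if the wrist force passes 120 N, or if a joint passes its speed limit or range.

### The arm

A 6-joint arm with a two-finger parallel gripper is mounted at the origin on the work surface. World frame = base frame: x ahead of the robot, y to its left, z up, the work surface at z = 0. Lengths are in mm, angles in rad, forces in N, time in s.
With the tool pointing down it reaches from about 275 to 850 mm from the base axis. Payload 5.2 kg.
Tool frame: the origin (TCP) lies midway between the tips of the shut fingers; the grasp point (between the pads) lies 19 mm behind it; y points along the fingers, z is the direction in which the jaws open and shut, and the axes are right-handed (so a half turn about y gives the same grasp; the last joint's range is limited). The gripper opens to 85 mm and grips with 20 to 120 N. Pads are 22 mm wide; open, the fingers measure 114 mm over their backs; the gripper's body (76 mm by 85 mm) begins 54 mm behind the grasp point. The pads swing forward as they close: fully open they stand 13 mm farther back than shut.
Start: joints at [-1.398, 0.259, 1.535, -0, 1.348, -0.203], TCP at [201.88, -511.615, 231.31] pointing down, gripper open.
Joint ranges: [-3.14, 3.14], [-0.91, 2.08], [0.19, 2.58], [-1.22, 4.36], [0.22, 2.71], [-3.12, 3.12]. Speed limits (rad/s): [2.57, 2.57, 3.14, 3.14, 3.14, 3.14].

### API

Orientations are given as a unit quaternion [w, x, y, z].
In Python, from cell import r gives the robot as it stands. The module is installed in compiled form; this text tells all that it offers.
- The arm moves only by the tool move_arm, never from a script. Its argument "deltas" is a list of rows, each an object of numbers: "wx", "wy", "wz": the turn, a rotation vector about the tool's x, y, z in degrees; "tx", "ty", "tz": the shift along the tool's x, y, z in mm; "jaw": the opening in per cent of the stroke, from 0 (shut) to 100 (fully open). In form: [{"wx": .., "wy": .., "wz": .., "tx": .., "ty": .., "tz": .., "jaw": ..}, ...]. A call has 1 to 10 rows; each row shifts and turns the commanded pose from where the row before left it, along the tool's axes as they then stand; what a row does not reach is not made up. A row lasts 1/10 s, in which the tool goes at most 50 mm and 8.59 degrees, less where a joint would pass 70% of its speed; a pose out of reach is approached as far as the arm can. A call with a gripper value outside its range is refused whole. The fingers move at their own pace and stop on an object; the grip force is fixed at half the most. Time passes only in rows, so rows that do not move let the fingers close. It gives the time, the measured TCP pose, the force and the opening at its end, in the units of the state.
- r.state(): the state, without advancing time (a new reading comes with each control period).
- r.camera(name): name is "side" or "top" or "wrist"; returns a dict with "pixels" (480x640x3 uint8, red, green, blue), "fx", "fy", "cx", "cy" (pixels), "R" (3x3) and "t" (3): a world point X has camera coordinates R X + t; the wrist camera has in their place "mount" (4x4, takes a point from camera to tool coordinates, whose origin is the TCP and whose axes are the tool frame's). Camera axes: x right, y down, z forward; pixel columns grow to the right and rows downward; lengths in mm; the calibration is good to about 2 mm. A picture is of the moment at which its call begins: read the wrist's pose just before it. There is no depth.
- r.sign_off(): hands the job in, once; it reports no verdict.
The state is a dict: "time": time; "joint_positions": joint angles; "dq": joint speeds; "joint_torque": joint torques, N m; "eef_pos": TCP position; "tcp_rot": TCP orientation; "force": force on the tool from outside, world axes, zero at the start; "moment": the same for the moment, N m; "grip_width": finger opening in mm.
Only numpy, scipy, OpenCV 4.12 (cv2) and the standard library are available. Lean on these libraries where they do the work, as an engineer would, in place of code of your own. Each camera call takes 0.05 s, during which the arm holds its last target. There are 200 camera calls.

## Working session

There is one attempt and no reset: what is moved stays moved. The work goes in short steps, Python scripts to look and compute and a tool call to move; the robot and the scene stay as the last step left them, time stands still between calls to the robot, and variables do not carry over. Pictures are saved under pics/ and viewed, about 12 in all and at most 16, crops included, and the job is handed in when it is done.

Besides the shell and the picture viewer there is one more tool, called in YAML: its name, and indented under it one key for each argument. move_arm: Moves the arm, as the interface text tells. Its arguments: {"type":"object","properties":{"deltas":{"type":"array"}},"required":["deltas"]}

```bash
mkdir -p pics
python3 - <<'E'
from cell import r
import cv2,json,numpy as np
print(r.state())
for n in ("top","side","wrist"):
    c=r.camera(n); cv2.imwrite(f"pics/{n}0.png",c["pixels"][:,:,::-1])
    print(n,{k:np.array(v).round(4).tolist() for k,v in c.items() if k!="pixels"})
E
```

```text
{'time': 0.0, 'joint_positions': array([-1.39782328e+00,  2.59399805e-01,  1.53612139e+00, -4.23307185e-05,
        1.34804336e+00, -2.02835918e-01]), 'dq': array([ 4.53149064e-04,  1.37151831e-03,  8.13962933e-05, -3.28029670e-04,
        7.33299637e-04, -5.10841010e-04]), 'joint_torque': array([-1.80979030e-03, -4.46031618e+01, -2.90570748e+01, -4.40045578e-04,
        1.20705212e-02,  3.19579124e-05]), 'eef_pos': array([ 201.75438958, -511.05341917,  230.42878907]), 'tcp_rot': array([ 0.13208704, -0.1320954 ,  0.69535652, -0.6939619 ]), 'force': array([-0.32661664, -0.0731203 , -0.65054824]), 'moment': array([-0.01432415, -0.0354575 ,  0.07703918]), 'grip_width': 85.03333514078957}
top {'fx': 519.7652, 'fy': 519.7652, 'cx': 319.9131, 'cy': 239.3748, 'R': [[0.0033, -1.0, -0.0068], [-0.9981, -0.0029, -0.0614], [0.0614, 0.007, -0.9981]], 't': [-70.34, 490.4143, 1050.5733]}
side {'fx': 560.8791, 'fy': 560.8791, 'cx': 318.8591, 'cy': 250.4517, 'R': [[0.9735, 0.2287, -0.0056], [0.1362, -0.5989, -0.7892], [-0.1838, 0.7675, -0.6141]], 't': [-455.3958, -65.24, 1386.9848]}
wrist {'fx': 378.21, 'fy': 378.21, 'cx': 322.1097, 'cy': 236.7416, 'mount': [[-0.0002, 0.9586, 0.2847, -72.3524], [0.0005, -0.2847, 0.9586, -142.3678], [1.0, 0.0004, -0.0004, -0.6719], [0.0, 0.0, 0.0, 1.0]]}
```

View pics/top0.png

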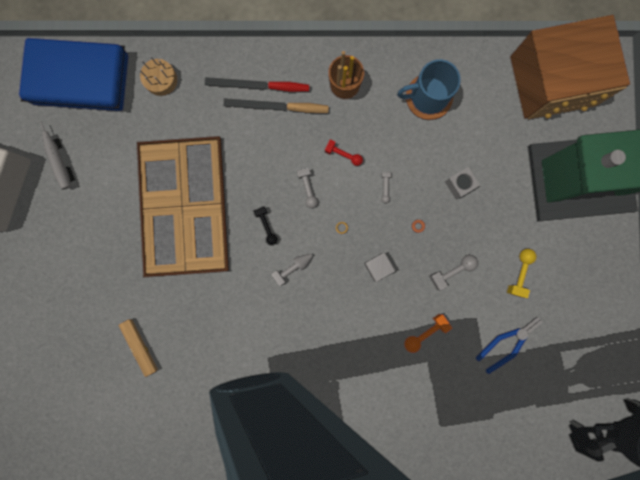

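View pics/side0.png

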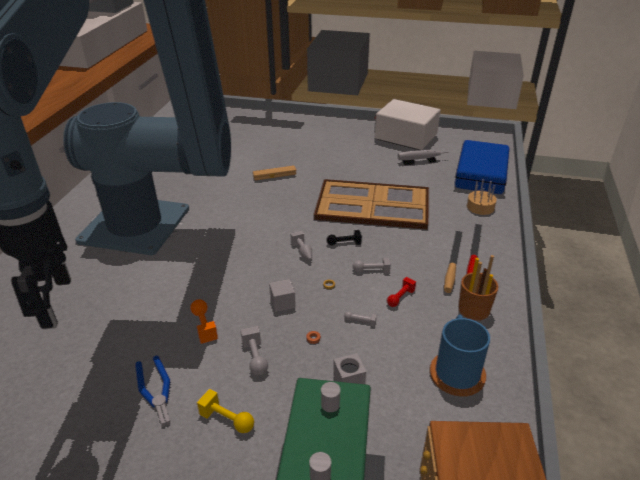

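The top view shows the tray at cols 138-228, rows 138-275. The square pocket is upper-left, the large one upper-right, medium lower-left and small lower-right. The steel pieces are: large punch (455,272), medium (309,188), small (387,187), hollow block (463,182), cone (293,270) and plain block (380,266). I'll enlarge it for exact pixels.

Run:
```python
import cv2,numpy as np
a=cv2.imread("pics/top0.png")
def crop(x,y,w,h,s):
    return cv2.resize(a[y:y+h,x:x+w],None,fx=s,fy=s,interpolation=cv2.INTER_CUBIC)
cv2.imwrite("pics/tray1.png",crop(130,130,110,150,4)) 
o=crop(290,140,200,160,4)
for k in range(0,200,20): cv2.putText(o,str(290+k),(k*4,10),0,.35,(0,255,255)); cv2.line(o,(k*4,0),(k*4,640),(0,120,120),1)
for k in range(0,160,20): cv2.putText(o,str(140+k),(0,k*4),0,.35,(0,255,255)); cv2.line(o,(0,k*4),(800,k*4),(0,120,120),1)
t=crop(130,130,110,150,4)
for k in range(0,110,10): cv2.putText(t,str(130+k),(k*4,10),0,.35,(255,255,0)); cv2.line(t,(k*4,0),(k*4,640),(120,120,0),1)
for k in range(0,150,10): cv2.putText(t,str(130+k),(0,k*4),0,.35,(255,255,0)); cv2.line(t,(0,k*4),(800,k*4),(120,120,0),1)
cv2.imwrite("pics/obj1.png",o[:600]);cv2.imwrite("pics/tray1.png",t)
```

```text
(no output)
```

View pics/obj1.png

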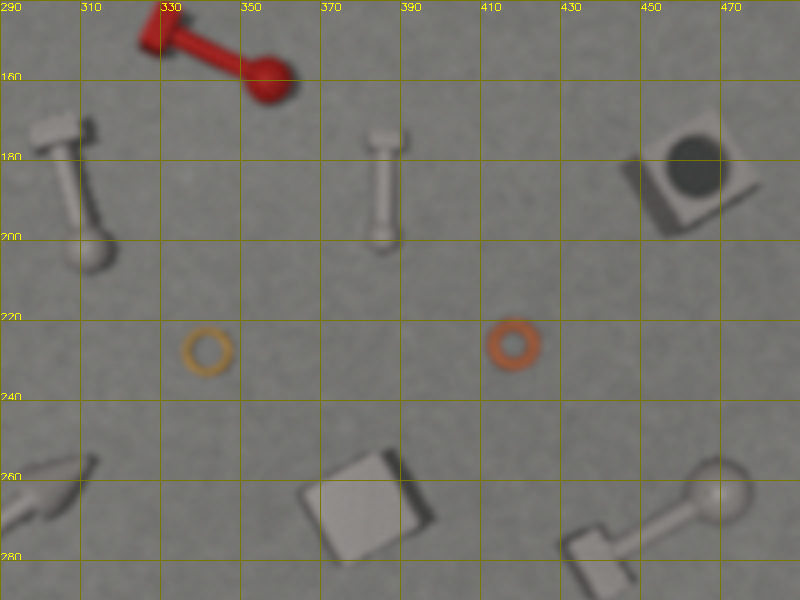

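View pics/tray1.png

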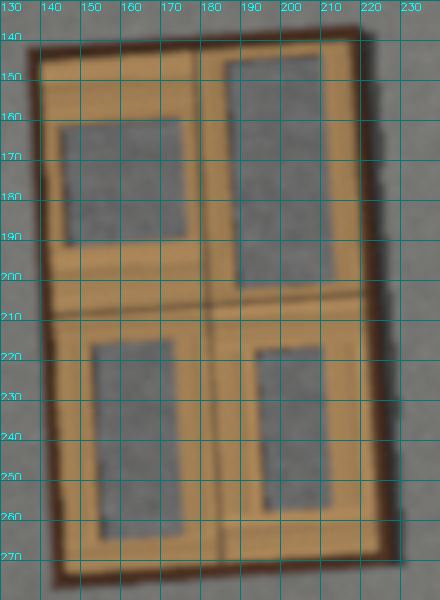

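The crops give the pixel corners of all four pockets, plus ball and butt centres: large 469.5,262.5 / 440,281; medium 312.5,201.8 / 304.3,173; small 385.8,199.5 / 386.5,175; hollow 464.5,181.8. Now I'll turn these into world positions.

```bash
cat > h.py <<'E'
from cell import r
import cv2,numpy as np
from scipy.spatial.transform import Rotation as Rot
def tool():
    s=r.state(); q=s["tcp_rot"]
    return s,Rot.from_quat([q[1],q[2],q[3],q[0]]).as_matrix(),np.array(s["eef_pos"])
def back(u,v,z,c,R,t):      # pixel -> world point at height z
    d=R.T@[(u-c["cx"])/c["fx"],(v-c["cy"])/c["fy"],1]; o=-R.T@t
    return o+d*(z-o[2])/d[2]
def plan(p,yaw):            # yaw (deg) wanted for the jaw axis, modulo 180; p = TCP target
    s,R,x=tool(); z=R[:,2]; cur=np.degrees(np.arctan2(z[1],z[0]))
    d=(yaw-cur+90)%180-90
    w=-d                     # tool y is down
    R2=R@Rot.from_rotvec([0,np.radians(w),0]).as_matrix()
    print("TCP",x.round(1),"jaw yaw %.1f"%cur,"tilt",np.degrees(R[:2,1]).round(2),"j6 %.2f"%s["joint_positions"][5],"w",round(s["grip_width"],1),"F",np.round(s["force"],1),"t",round(s["time"],2))
    print("  wy %.1f (or %.1f)  then t"%(w,w-np.sign(w)*180),(R2.T@(np.array(p)-x)).round(1))
def wrist(name,marks={}):
    s,R,x=tool(); c=r.camera("wrist"); M=np.array(c["mount"])
    Rw=R@M[:3,:3]; tw=x+R@M[:3,3]; c["R"]=Rw.T; c["t"]=-Rw.T@tw
    cv2.imwrite(f"pics/{name}.png",c["pixels"][:,:,::-1])
    np.savez(f"pics/{name}.npz",**{k:c[k] for k in("fx","fy","cx","cy","R","t")})
    return c
def wp(name,u,v,z):
    c=np.load(f"pics/{name}.npz"); return back(u,v,z,c,c["R"],c["t"])
E
python3 - <<'E'
from h import *
c=r.camera("top");R=np.array(c["R"]);t=np.array(c["t"])
f=lambda u,v,z:back(u,v,z,c,R,t)
for n,b,k,z in(("L",(469.5,262.5),(440,281),(17,34)),("M",(312.5,201.8),(304.3,173),(13,26)),("S",(385.8,199.5),(386.5,175),(9,18))):
    B=f(*b,z[0]);K=f(*k,z[1]);d=B-K;print(n,"ball",B.round(1),"butt",K.round(1),"len",np.hypot(*d[:2]).round(1),"yaw",np.degrees(np.arctan2(d[1],d[0])).round(1))
print("hollow",f(464.5,181.75,44).round(1))
for n,q in(("sq",[(60,128),(180,118),(187,238),(67,247)]),("L",[(225,60),(320,55),(333,278),(238,287)]),("M",[(90,344),(172,338),(185,533),(99,540)]),("S",[(255,350),(322,346),(330,508),(264,512)])):
    p=np.array([f(130+a/4,130+b/4,12) for a,b in q]);d=p[0]+p[1]-p[2]-p[3]
    print("pocket",n,p.mean(0).round(1),"yaw %.1f"%np.degrees(np.arctan2(d[1],d[0])),np.linalg.norm(p[0]-p[1]).round(1),np.linalg.norm(p[1]-p[2]).round(1))
e=f(290+755/4,140+185/4,44)-f(290+680/4,140+228/4,44);print("block edge yaw",np.degrees(np.arctan2(e[1],e[0])),np.linalg.norm(e))
plan((500,-350,200),0)
E
```

```text
L ball [ 444.2 -373.6   17. ] butt [ 406.7 -309.4   34. ] len 74.3 yaw -59.7
M ball [568.4 -53.2  13. ] butt [625.8 -36.5  26. ] len 59.9 yaw -163.8
S ball [ 574.  -204.8    9. ] butt [ 623.5 -205.4   18. ] len 49.5 yaw 179.3
hollow [ 605.3 -358.3   44. ]
pocket sq [622.3 261.7  12. ] yaw 4.6 62.6 63.0
pocket L [629.3 181.   12. ] yaw 4.3 49.6 117.1
pocket M [489.4 252.1  12. ] yaw 4.5 42.5 100.9
pocket S [494.6 171.6  12. ] yaw 4.0 34.7 83.7
block edge yaw -60.043684913772765 43.575946632140784
TCP [ 201.8 -511.3  230.8] jaw yaw -68.5 tilt [-0.01  0.06] j6 -0.20 w 85.8 F [ 0.2  0.2 -0.2] t 0.2
  wy -68.5 (or 111.5)  then t [-161.3   30.9  298.2]
```

```bash
python3 -c "
from h import *
plan((424.5,-340,130),30.3)"
```

```text
TCP [ 201.8 -511.3  230.8] jaw yaw -68.5 tilt [-0.01  0.06] j6 -0.20 w 85.8 F [ 0.2  0.2 -0.2] t 0.2
  wy 81.2 (or -98.8)  then t [  35.5  100.9 -278.6]
```

move_arm:
  deltas:
    - {"wy":8.12}
    - {"wy":8.12}
    - {"wy":8.12}
    - {"wy":8.12}
    - {"wy":8.12}
    - {"wy":8.12}
    - {"wy":8.12}
    - {"wy":8.12}
    - {"wy":8.12}
    - {"wy":8.12}

```text
validation failed for argument at $.de...
```

move_arm:
  deltas:
    - {"tx":3.5,"ty":10,"tz":-28,"jaw":50}
    - {"tx":3.5,"ty":10,"tz":-28,"jaw":50}
    - {"tx":3.5,"ty":10,"tz":-28,"jaw":50}
    - {"tx":3.5,"ty":10,"tz":-28,"jaw":50}
    - {"tx":3.5,"ty":10,"tz":-28,"jaw":50}
    - {"tx":3.5,"ty":10,"tz":-28,"jaw":50}
    - {"tx":3.5,"ty":10,"tz":-28,"jaw":50}
    - {"tx":3.5,"ty":10,"tz":-28,"jaw":50}
    - {"tx":3.5,"ty":10,"tz":-28,"jaw":50}
    - {"tx":3.5,"ty":10,"tz":-28,"jaw":50}

```text
validation failed for argument at $.de...
```

```bash
python3 -c "
from h import *
plan((424.5,-340,50),30.3)
wrist('w1')
plan((424.5,-340,50),30.3)"
```

```text
TCP [ 201.8 -511.3  230.8] jaw yaw -68.5 tilt [-0.01  0.06] j6 -0.20 w 85.8 F [ 0.2  0.2 -0.2] t 0.2
  wy 81.2 (or -98.8)  then t [  35.4  180.9 -278.6]
TCP [ 201.8 -511.4  230.9] jaw yaw -68.5 tilt [-0.01  0.05] j6 -0.20 w 85.1 F [-0.  -0.5  0.1] t 0.25
  wy 81.2 (or -98.8)  then t [  35.5  181.  -278.7]
```

View pics/w1.png

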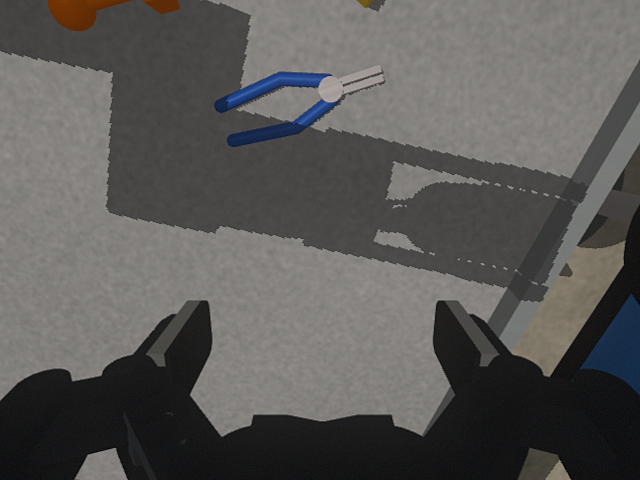

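The call was refused and the arm has not moved. The wrist view (picture 5) shows only the pliers and the fingertips at row ~300. I'll retry one row with all keys given.

move_arm:
  deltas:
    - {"wx":0,"wy":8.1,"wz":0,"tx":0,"ty":0,"tz":0,"jaw":50}

```text
time: 0.35
eef_pos: [201.8, -511.5, 231.1]
tcp_rot: [0.082, -0.082, 0.703, -0.702]
force: [0.5, 0.4, -0.5]
grip_width: 73.2
```

move_arm:
  deltas:
    - {"wx":0,"wy":8.1,"wz":0,"tx":0,"ty":0,"tz":0,"jaw":50}
    - {"wx":0,"wy":8.1,"wz":0,"tx":0,"ty":0,"tz":0,"jaw":50}
    - {"wx":0,"wy":8.1,"wz":0,"tx":0,"ty":0,"tz":0,"jaw":50}
    - {"wx":0,"wy":8.1,"wz":0,"tx":0,"ty":0,"tz":0,"jaw":50}
    - {"wx":0,"wy":8.1,"wz":0,"tx":0,"ty":0,"tz":0,"jaw":50}
    - {"wx":0,"wy":8.1,"wz":0,"tx":0,"ty":0,"tz":0,"jaw":50}
    - {"wx":0,"wy":8.1,"wz":0,"tx":0,"ty":0,"tz":0,"jaw":50}
    - {"wx":0,"wy":8.1,"wz":0,"tx":0,"ty":0,"tz":0,"jaw":50}
    - {"wx":0,"wy":8.1,"wz":0,"tx":0,"ty":0,"tz":0,"jaw":50}

```text
time: 1.25
eef_pos: [201.9, -511.5, 231.2]
tcp_rot: [-0.353, 0.352, 0.613, -0.613]
force: [-0.7, -0.5, -0.9]
grip_width: 42.4
```

move_arm:
  deltas:
    - {"wx":0,"wy":0,"wz":0,"tx":3.5,"ty":10,"tz":-28,"jaw":50}
    - {"wx":0,"wy":0,"wz":0,"tx":3.5,"ty":10,"tz":-28,"jaw":50}
    - {"wx":0,"wy":0,"wz":0,"tx":3.5,"ty":10,"tz":-28,"jaw":50}
    - {"wx":0,"wy":0,"wz":0,"tx":3.5,"ty":10,"tz":-28,"jaw":50}
    - {"wx":0,"wy":0,"wz":0,"tx":3.5,"ty":10,"tz":-28,"jaw":50}
    - {"wx":0,"wy":0,"wz":0,"tx":3.5,"ty":10,"tz":-28,"jaw":50}
    - {"wx":0,"wy":0,"wz":0,"tx":3.5,"ty":10,"tz":-28,"jaw":50}
    - {"wx":0,"wy":0,"wz":0,"tx":3.5,"ty":10,"tz":-28,"jaw":50}
    - {"wx":0,"wy":0,"wz":0,"tx":3.5,"ty":10,"tz":-28,"jaw":50}
    - {"wx":0,"wy":0,"wz":0,"tx":3.5,"ty":10,"tz":-27,"jaw":50}

```text
time: 2.25
eef_pos: [425.3, -338.9, 130.9]
tcp_rot: [-0.351, 0.351, 0.614, -0.614]
force: [0.2, 0.0, -0.2]
grip_width: 42.7
```

```bash
python3 -c "
from h import *
plan((424.5,-340,130),30.3)
wrist('w2')
plan((424.5,-340,6),30.3)"
```

```text
TCP [ 425.3 -338.9  130.9] jaw yaw -149.5 tilt [-0.    0.01] j6 1.73 w 42.7 F [ 0.2  0.  -0.2] t 2.25
  wy 0.2 (or -179.8)  then t [-0.6  0.9  1.2]
TCP [ 427.2 -335.6  129.2] jaw yaw -149.4 tilt [0.02 0.22] j6 1.73 w 42.7 F [ 2.   3.2 -1.6] t 2.3
  wy 0.3 (or -179.7)  then t [ -2.8 123.2   4.8]
```

View pics/w2.png

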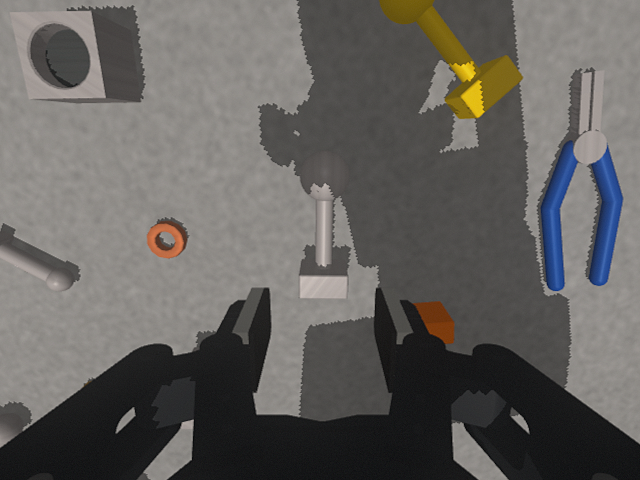

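The wrist view shows the large punch upright in the image: ball ~(323,173), shank along column 323, butt top ~(324,265), between the fingers. I'll check that against the estimate.

```bash
python3 -c "
from h import *
B=wp('w2',323,173,17);K=wp('w2',324,262,34);print(B,K,np.hypot(*(B-K)[:2]),np.degrees(np.arctan2(*(B-K)[1::-1])))
H=wp('w2',60,57,44);print('hollow',H)
plan((424.5,-340,6),30.3)"
```

```text
[ 445.24743481 -373.83079966   17.        ] [ 415.48640147 -324.69843182   34.        ] 57.44309075211245 -58.79538118510629
hollow [ 604.90774016 -357.55577275   44.        ]
TCP [ 427.2 -335.6  129.2] jaw yaw -149.4 tilt [0.02 0.22] j6 1.73 w 42.7 F [ 2.   3.2 -1.6] t 2.3
  wy 0.3 (or -179.7)  then t [ -2.8 123.2   4.8]
```

move_arm:
  deltas:
    - {"wx":0,"wy":0,"wz":0,"tx":0,"ty":20,"tz":0,"jaw":50}
    - {"wx":0,"wy":0,"wz":0,"tx":0,"ty":30,"tz":0,"jaw":50}
    - {"wx":0,"wy":0,"wz":0,"tx":0,"ty":20,"tz":0,"jaw":50}
    - {"wx":0,"wy":0,"wz":0,"tx":0,"ty":10,"tz":0,"jaw":50}
    - {"wx":0,"wy":0,"wz":0,"tx":0,"ty":0,"tz":0,"jaw":50}
    - {"wx":0,"wy":0,"wz":0,"tx":0,"ty":0,"tz":0,"jaw":50}

```text
time: 2.9
eef_pos: [424.7, -340.3, 52.0]
tcp_rot: [0.35, -0.351, -0.614, 0.614]
force: [0.7, 0.9, 0.1]
grip_width: 42.8
```

```bash
python3 -c "
from h import *
plan((424.5,-340,6),30.3)"
```

```text
TCP [ 424.7 -340.3   52. ] jaw yaw -149.5 tilt [ 0.03 -0.04] j6 1.73 w 42.8 F [0.7 0.9 0.1] t 2.9
  wy 0.2 (or -179.8)  then t [ 0.4 46.   0. ]
```

move_arm:
  deltas:
    - {"wx":0,"wy":0,"wz":0,"tx":0,"ty":20,"tz":0,"jaw":50}
    - {"wx":0,"wy":0,"wz":0,"tx":0,"ty":16,"tz":0,"jaw":50}
    - {"wx":0,"wy":0,"wz":0,"tx":0,"ty":10,"tz":0,"jaw":50}
    - {"wx":0,"wy":0,"wz":0,"tx":0,"ty":0,"tz":0,"jaw":50}
    - {"wx":0,"wy":0,"wz":0,"tx":0,"ty":0,"tz":0,"jaw":0}
    - {"wx":0,"wy":0,"wz":0,"tx":0,"ty":0,"tz":0,"jaw":0}
    - {"wx":0,"wy":0,"wz":0,"tx":0,"ty":0,"tz":0,"jaw":0}
    - {"wx":0,"wy":0,"wz":0,"tx":0,"ty":0,"tz":0,"jaw":0}
    - {"wx":0,"wy":0,"wz":0,"tx":0,"ty":0,"tz":0,"jaw":0}

```text
time: 3.8
eef_pos: [425.1, -340.4, 6.4]
tcp_rot: [0.35, -0.351, -0.614, 0.614]
force: [0.6, 0.7, 5.7]
grip_width: 9.6
```

move_arm:
  deltas:
    - {"wx":0,"wy":0,"wz":0,"tx":0,"ty":-5,"tz":0,"jaw":0}
    - {"wx":0,"wy":0,"wz":0,"tx":0,"ty":-15,"tz":0,"jaw":0}
    - {"wx":0,"wy":0,"wz":0,"tx":0,"ty":-25,"tz":0,"jaw":0}
    - {"wx":0,"wy":0,"wz":0,"tx":0,"ty":-25,"tz":0,"jaw":0}
    - {"wx":0,"wy":0,"wz":0,"tx":0,"ty":-20,"tz":0,"jaw":0}
    - {"wx":0,"wy":0,"wz":0,"tx":0,"ty":-10,"tz":0,"jaw":0}
    - {"wx":0,"wy":0,"wz":0,"tx":0,"ty":0,"tz":0,"jaw":0}

```text
time: 4.5
eef_pos: [424.7, -340.1, 106.3]
tcp_rot: [0.35, -0.351, -0.614, 0.614]
force: [-0.0, -0.4, -4.1]
grip_width: 9.6
```

```bash
python3 -c "
from h import *
plan((635,181.4,106),94.3)"
```

```text
TCP [ 424.7 -340.1  106.3] jaw yaw -149.5 tilt [ 0.07 -0.09] j6 1.73 w 9.6 F [-0.  -0.4 -4.1] t 4.5
  wy -63.8 (or 116.2)  then t [-2.488e+02 -3.000e-01 -5.043e+02]
```

move_arm:
  deltas:
    - {"wx":0,"wy":-8,"wz":0,"tx":0,"ty":0,"tz":0,"jaw":0}
    - {"wx":0,"wy":-8,"wz":0,"tx":0,"ty":0,"tz":0,"jaw":0}
    - {"wx":0,"wy":-8,"wz":0,"tx":0,"ty":0,"tz":0,"jaw":0}
    - {"wx":0,"wy":-8,"wz":0,"tx":0,"ty":0,"tz":0,"jaw":0}
    - {"wx":0,"wy":-8,"wz":0,"tx":0,"ty":0,"tz":0,"jaw":0}
    - {"wx":0,"wy":-8,"wz":0,"tx":0,"ty":0,"tz":0,"jaw":0}
    - {"wx":0,"wy":-8,"wz":0,"tx":0,"ty":0,"tz":0,"jaw":0}
    - {"wx":0,"wy":-8,"wz":0,"tx":0,"ty":0,"tz":0,"jaw":0}

```text
time: 5.3
eef_pos: [423.5, -338.7, 103.4]
tcp_rot: [0.029, -0.031, 0.707, -0.705]
force: [-0.3, 0.3, -4.3]
grip_width: 9.8
```

move_arm:
  deltas:
    - {"wx":0,"wy":0,"wz":0,"tx":-10,"ty":0,"tz":-20,"jaw":0}
    - {"wx":0,"wy":0,"wz":0,"tx":-17,"ty":0,"tz":-36,"jaw":0}
    - {"wx":0,"wy":0,"wz":0,"tx":-17,"ty":0,"tz":-36,"jaw":0}
    - {"wx":0,"wy":0,"wz":0,"tx":-17,"ty":0,"tz":-36,"jaw":0}
    - {"wx":0,"wy":0,"wz":0,"tx":-17,"ty":0,"tz":-36,"jaw":0}
    - {"wx":0,"wy":0,"wz":0,"tx":-17,"ty":0,"tz":-36,"jaw":0}
    - {"wx":0,"wy":0,"wz":0,"tx":-17,"ty":0,"tz":-36,"jaw":0}
    - {"wx":0,"wy":0,"wz":0,"tx":-17,"ty":0,"tz":-36,"jaw":0}
    - {"wx":0,"wy":0,"wz":0,"tx":-17,"ty":0,"tz":-36,"jaw":0}
    - {"wx":0,"wy":0,"wz":0,"tx":-17,"ty":0,"tz":-36,"jaw":0}

```text
time: 6.3
eef_pos: [558.8, 17.9, 103.5]
tcp_rot: [0.027, -0.029, 0.707, -0.706]
force: [0.2, -0.1, -4.1]
grip_width: 9.5
```

move_arm:
  deltas:
    - {"wx":0,"wy":0,"wz":0,"tx":-17,"ty":0,"tz":-36,"jaw":0}
    - {"wx":0,"wy":0,"wz":0,"tx":-17,"ty":0,"tz":-36,"jaw":0}
    - {"wx":0,"wy":0,"wz":0,"tx":-17,"ty":0,"tz":-36,"jaw":0}
    - {"wx":0,"wy":0,"wz":0,"tx":-14,"ty":0,"tz":-30,"jaw":0}
    - {"wx":0,"wy":0,"wz":0,"tx":-9,"ty":0,"tz":-18,"jaw":0}
    - {"wx":0,"wy":0,"wz":0,"tx":0,"ty":0,"tz":-4,"jaw":0}
    - {"wx":0,"wy":0,"wz":0,"tx":0,"ty":0,"tz":0,"jaw":0}

```text
time: 7.0
eef_pos: [619.4, 181.8, 103.3]
tcp_rot: [-0.027, 0.03, -0.706, 0.707]
force: [0.3, -0.5, -5.2]
grip_width: 10.0
```

```bash
python3 -c "
from h import *
plan((623.3,180.6,56),94.3)
wrist('w3')"
```

```text
TCP [619.4 181.8 103.3] jaw yaw -85.4 tilt [-0.21 -0.04] j6 1.60 w 10.0 F [ 0.3 -0.5 -5.2] t 7.0
  wy 0.3 (or -179.7)  then t [-3.9 47.2  1.5]
```

View pics/w3.png

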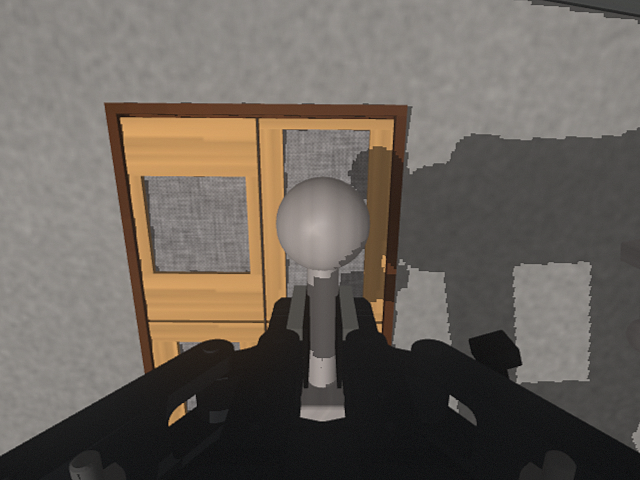

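The view shows the large punch held with its ball at (322,223) over the large pocket, whose far corners are at (283,130) and (368,130). The square pocket's corners are (142,178), (246,178), (250,272) and (155,273).

```bash
python3 -c "
from h import *
q=[wp('w3',u,v,12) for u,v in((142,177),(246,177),(250,272),(155,273))];print('sq',np.mean(q,0),[np.linalg.norm(q[i]-q[i-1]).round(1) for i in range(4)])
a=wp('w3',283,130,12);b=wp('w3',368,130,12);print(a,b,np.linalg.norm(a-b));m=(a+b)/2;d=np.array([np.cos(np.radians(4.3)),np.sin(np.radians(4.3)),0]);print('L centre',m-60*d)
e=b-a;print('yaw',np.degrees(np.arctan2(e[1],e[0]))+90)
# held ball centre at z = 103+11
B=wp('w3',322,223,114);print('ball',B,'mid',B-33*d)
"
```

```text
sq [622.16177672 262.05922317  12.        ] [np.float64(63.5), np.float64(64.0), np.float64(62.8), np.float64(63.1)]
[685.8736087  211.19434979  12.        ] [689.94822487 160.87741171  12.        ] 50.481647702529095
L centre [628.07980877 181.53715714  12.        ]
yaw 4.629653715773117
ball [657.50728917 185.65523516 114.        ] mid [624.60017976 183.18093717 114.        ]
```

move_arm:
  deltas:
    - {"wx":0,"wy":0,"wz":0,"tx":-4,"ty":10,"tz":1.5,"jaw":0}
    - {"wx":0,"wy":0,"wz":0,"tx":0,"ty":25,"tz":0,"jaw":0}
    - {"wx":0,"wy":0,"wz":0,"tx":0,"ty":25,"tz":0,"jaw":0}
    - {"wx":0,"wy":0,"wz":0,"tx":0,"ty":12,"tz":0,"jaw":0}
    - {"wx":0,"wy":0,"wz":0,"tx":0,"ty":5,"tz":0,"jaw":0}
    - {"wx":0,"wy":0,"wz":0,"tx":0,"ty":0,"tz":0,"jaw":0}
    - {"wx":0,"wy":0,"wz":0,"tx":0,"ty":0,"tz":0,"jaw":0}

```text
time: 7.75
eef_pos: [625.9, 180.1, 29.4]
tcp_rot: [0.029, -0.027, 0.707, -0.707]
force: [-0.1, -0.1, -4.4]
grip_width: 9.6
```

```bash
python3 -c "
from h import *
plan((623,180.6,16.5),94.5)"
```

```text
TCP [625.9 180.1  29.4] jaw yaw -85.5 tilt [0.11 0.01] j6 1.60 w 9.6 F [-0.1 -0.1 -4.4] t 7.75
  wy 0.0 (or -180.0)  then t [ 2.9 12.8 -0.8]
```

Release low, then rise.

move_arm:
  deltas:
    - {"wx":0,"wy":0,"wz":0,"tx":3,"ty":6,"tz":0,"jaw":0}
    - {"wx":0,"wy":0,"wz":0,"tx":0,"ty":4,"tz":0,"jaw":0}
    - {"wx":0,"wy":0,"wz":0,"tx":0,"ty":2.3,"tz":0,"jaw":0}
    - {"wx":0,"wy":0,"wz":0,"tx":0,"ty":0,"tz":0,"jaw":0}
    - {"wx":0,"wy":0,"wz":0,"tx":0,"ty":0,"tz":0,"jaw":0}

```text
time: 8.25
eef_pos: [621.7, 180.1, 16.5]
tcp_rot: [-0.028, 0.028, -0.707, 0.707]
force: [-3.4, -0.3, 2.1]
grip_width: 9.3
```

move_arm:
  deltas:
    - {"wx":0,"wy":0,"wz":0,"tx":0,"ty":0,"tz":0,"jaw":25}
    - {"wx":0,"wy":0,"wz":0,"tx":0,"ty":0,"tz":0,"jaw":40}
    - {"wx":0,"wy":0,"wz":0,"tx":0,"ty":0,"tz":0,"jaw":40}
    - {"wx":0,"wy":0,"wz":0,"tx":0,"ty":0,"tz":0,"jaw":40}
    - {"wx":0,"wy":0,"wz":0,"tx":0,"ty":-10,"tz":0,"jaw":40}
    - {"wx":0,"wy":0,"wz":0,"tx":0,"ty":-30,"tz":0,"jaw":40}
    - {"wx":0,"wy":0,"wz":0,"tx":0,"ty":-40,"tz":0,"jaw":50}
    - {"wx":0,"wy":0,"wz":0,"tx":0,"ty":-30,"tz":0,"jaw":50}
    - {"wx":0,"wy":0,"wz":0,"tx":0,"ty":-10,"tz":0,"jaw":50}
    - {"wx":0,"wy":0,"wz":0,"tx":0,"ty":0,"tz":0,"jaw":50}

```text
time: 9.25
eef_pos: [623.2, 180.2, 138.5]
tcp_rot: [0.03, -0.026, 0.707, -0.706]
force: [0.0, 0.6, -1.5]
grip_width: 43.0
```

```bash
python3 -c "
from h import *
import math
# medium: ball, butt -> grip 6 toward butt from mid
B=np.array([568.4,-53.2]);K=np.array([625.8,-36.5]);d=(B-K)/np.linalg.norm(B-K)
print((B-34*d),(K+28*d))
g=(B-34*d+K+28*d)/2
plan((*g,130),-163.8+90)"
```

```text
[601.04636272 -43.70184221] [598.91476012 -44.3220123 ]
TCP [623.2 180.2 138.5] jaw yaw -85.5 tilt [0.26 0.03] j6 1.60 w 43.0 F [ 0.   0.6 -1.5] t 9.25
  wy -11.7 (or 168.3)  then t [ 84.9   8.2 208.8]
```

move_arm:
  deltas:
    - {"wx":0,"wy":-5.9,"wz":0,"tx":0,"ty":0,"tz":0,"jaw":50}
    - {"wx":0,"wy":-5.8,"wz":0,"tx":0,"ty":0,"tz":0,"jaw":50}
    - {"wx":0,"wy":0,"wz":0,"tx":8,"ty":0,"tz":20,"jaw":50}
    - {"wx":0,"wy":0,"wz":0,"tx":16,"ty":0,"tz":40,"jaw":50}
    - {"wx":0,"wy":0,"wz":0,"tx":16,"ty":0,"tz":40,"jaw":50}
    - {"wx":0,"wy":0,"wz":0,"tx":16,"ty":0,"tz":40,"jaw":50}
    - {"wx":0,"wy":0,"wz":0,"tx":16,"ty":0,"tz":40,"jaw":50}
    - {"wx":0,"wy":0,"wz":0,"tx":10,"ty":0,"tz":20,"jaw":50}
    - {"wx":0,"wy":0,"wz":0,"tx":3,"ty":0,"tz":9,"jaw":50}
    - {"wx":0,"wy":0,"wz":0,"tx":0,"ty":0,"tz":0,"jaw":50}

```text
time: 10.25
eef_pos: [598.0, -45.2, 134.6]
tcp_rot: [0.098, -0.1, 0.701, -0.7]
force: [0.6, -0.1, 0.0]
grip_width: 42.5
```

move_arm:
  deltas:
    - {"wx":0,"wy":0,"wz":0,"tx":0,"ty":20,"tz":0,"jaw":50}
    - {"wx":0,"wy":0,"wz":0,"tx":0,"ty":30,"tz":0,"jaw":50}
    - {"wx":0,"wy":0,"wz":0,"tx":0,"ty":20,"tz":0,"jaw":50}
    - {"wx":0,"wy":0,"wz":0,"tx":0,"ty":10,"tz":0,"jaw":50}
    - {"wx":0,"wy":0,"wz":0,"tx":0,"ty":0,"tz":0,"jaw":50}
    - {"wx":0,"wy":0,"wz":0,"tx":0,"ty":0,"tz":0,"jaw":50}

```text
time: 10.85
eef_pos: [599.3, -43.7, 56.5]
tcp_rot: [-0.1, 0.1, -0.7, 0.7]
force: [0.3, -0.6, 0.2]
grip_width: 42.7
```

```bash
python3 -c "
from h import *
plan((600,-44,6),-73.8);c=wrist('w4')
c=r.camera('side');cv2.imwrite('pics/s1.png',cv2.resize(c['pixels'][150:400,200:500,::-1],None,fx=2,fy=2))"
```

```text
TCP [599.3 -43.7  56.5] jaw yaw -73.7 tilt [0.04 0.  ] j6 1.03 w 42.7 F [ 0.3 -0.6  0.2] t 10.85
  wy 0.1 (or -179.9)  then t [-0.5 50.5  0.5]
```

View pics/w4.png

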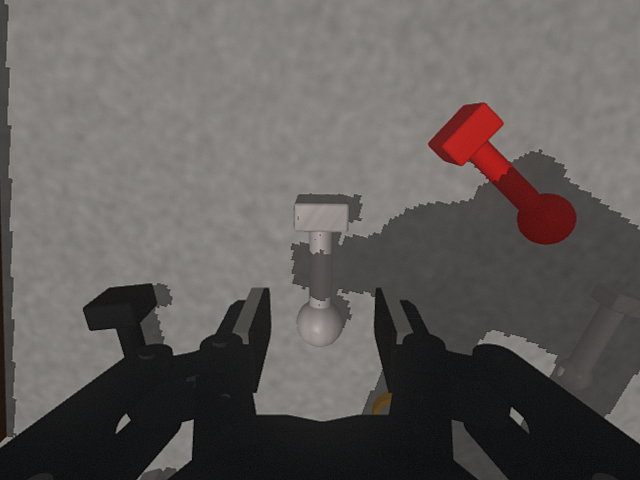

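The medium punch runs straight down column 321 between the fingers (butt at row 215, ball at row 323), and the black one is clear to the left. I'll grip it.

move_arm:
  deltas:
    - {"wx":0,"wy":0,"wz":0,"tx":0,"ty":20,"tz":0,"jaw":50}
    - {"wx":0,"wy":0,"wz":0,"tx":0,"ty":18,"tz":0,"jaw":50}
    - {"wx":0,"wy":0,"wz":0,"tx":0,"ty":12,"tz":0,"jaw":50}
    - {"wx":0,"wy":0,"wz":0,"tx":0,"ty":0,"tz":0,"jaw":50}
    - {"wx":0,"wy":0,"wz":0,"tx":0,"ty":0,"tz":0,"jaw":0}
    - {"wx":0,"wy":0,"wz":0,"tx":0,"ty":0,"tz":0,"jaw":0}
    - {"wx":0,"wy":0,"wz":0,"tx":0,"ty":0,"tz":0,"jaw":0}
    - {"wx":0,"wy":0,"wz":0,"tx":0,"ty":0,"tz":0,"jaw":0}
    - {"wx":0,"wy":0,"wz":0,"tx":0,"ty":0,"tz":0,"jaw":0}

```text
time: 11.85
eef_pos: [599.6, -44.6, 7.2]
tcp_rot: [-0.101, 0.099, -0.7, 0.7]
force: [-0.2, 1.1, 5.5]
grip_width: 9.0
```

move_arm:
  deltas:
    - {"wx":0,"wy":0,"wz":0,"tx":0,"ty":-5,"tz":0,"jaw":0}
    - {"wx":0,"wy":0,"wz":0,"tx":0,"ty":-15,"tz":0,"jaw":0}
    - {"wx":0,"wy":0,"wz":0,"tx":0,"ty":-25,"tz":0,"jaw":0}
    - {"wx":0,"wy":0,"wz":0,"tx":0,"ty":-25,"tz":0,"jaw":0}
    - {"wx":0,"wy":0,"wz":0,"tx":0,"ty":-20,"tz":0,"jaw":0}
    - {"wx":0,"wy":0,"wz":0,"tx":0,"ty":-10,"tz":0,"jaw":0}
    - {"wx":0,"wy":0,"wz":0,"tx":0,"ty":0,"tz":0,"jaw":0}

```text
time: 12.55
eef_pos: [599.6, -44.6, 107.3]
tcp_rot: [-0.101, 0.099, -0.7, 0.7]
force: [0.5, -0.3, -1.6]
grip_width: 9.5
```

```bash
python3 -c "
from h import *
# ball toward -x; grip is 6 mm from mid toward butt (+x)
plan((489+6,252.2+.5,106),94.5)"
```

```text
TCP [599.6 -44.6 107.3] jaw yaw -73.8 tilt [ 0.15 -0.04] j6 1.03 w 9.5 F [ 0.5 -0.3 -1.6] t 12.55
  wy 11.7 (or -168.3)  then t [  80.9    0.9 -304.6]
```

move_arm:
  deltas:
    - {"wx":0,"wy":5.9,"wz":0,"tx":0,"ty":0,"tz":0,"jaw":0}
    - {"wx":0,"wy":5.8,"wz":0,"tx":0,"ty":0,"tz":0,"jaw":0}
    - {"wx":0,"wy":0,"wz":0,"tx":5,"ty":0,"tz":-20,"jaw":0}
    - {"wx":0,"wy":0,"wz":0,"tx":10,"ty":0,"tz":-38,"jaw":0}
    - {"wx":0,"wy":0,"wz":0,"tx":10,"ty":0,"tz":-38,"jaw":0}
    - {"wx":0,"wy":0,"wz":0,"tx":10,"ty":0,"tz":-38,"jaw":0}
    - {"wx":0,"wy":0,"wz":0,"tx":10,"ty":0,"tz":-38,"jaw":0}
    - {"wx":0,"wy":0,"wz":0,"tx":10,"ty":0,"tz":-38,"jaw":0}
    - {"wx":0,"wy":0,"wz":0,"tx":10,"ty":0,"tz":-38,"jaw":0}
    - {"wx":0,"wy":0,"wz":0,"tx":10,"ty":0,"tz":-34,"jaw":0}

```text
time: 13.55
eef_pos: [499.3, 233.1, 104.9]
tcp_rot: [0.028, -0.03, 0.707, -0.706]
force: [0.5, -0.4, -2.4]
grip_width: 9.3
```

move_arm:
  deltas:
    - {"wx":0,"wy":0,"wz":0,"tx":5,"ty":10,"tz":-18,"jaw":0}
    - {"wx":0,"wy":0,"wz":0,"tx":1,"ty":20,"tz":-5,"jaw":0}
    - {"wx":0,"wy":0,"wz":0,"tx":0,"ty":20,"tz":0,"jaw":0}
    - {"wx":0,"wy":0,"wz":0,"tx":0,"ty":14,"tz":0,"jaw":0}
    - {"wx":0,"wy":0,"wz":0,"tx":0,"ty":6,"tz":0,"jaw":0}
    - {"wx":0,"wy":0,"wz":0,"tx":0,"ty":0,"tz":0,"jaw":0}
    - {"wx":0,"wy":0,"wz":0,"tx":0,"ty":0,"tz":0,"jaw":0}

```text
time: 14.25
eef_pos: [493.8, 253.4, 36.2]
tcp_rot: [0.028, -0.028, 0.707, -0.707]
force: [-0.2, -0.8, -0.8]
grip_width: 9.1
```

```bash
python3 -c "
from h import *
plan((495,252.5,17),94.5);wrist('w5')"
```

```text
TCP [493.8 253.4  36.2] jaw yaw -85.4 tilt [-0.01  0.  ] j6 1.76 w 9.1 F [-0.2 -0.8 -0.8] t 14.25
  wy 0.1 (or -179.9)  then t [-1.1 19.2  1. ]
```

View pics/w5.png

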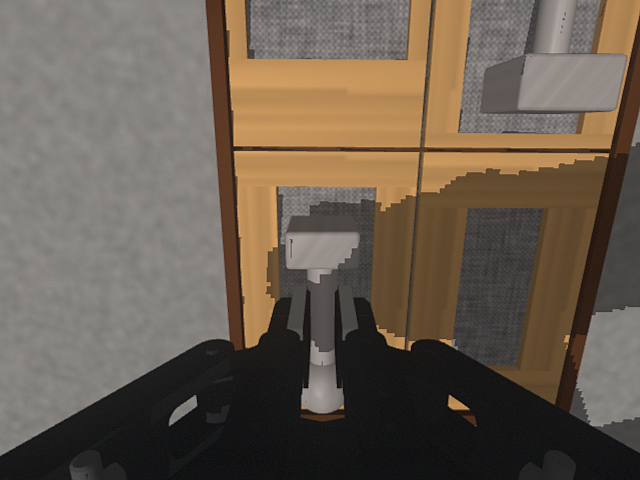

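The medium punch is held straight over its pocket (far corners (278,186), (376,187)). The large punch's butt sits inside its own pocket. The small pocket's corners are (468,208), (544,208) and (517,367).

```bash
python3 -c "
from h import *
d=np.array([np.cos(np.radians(4.5)),np.sin(np.radians(4.5)),0])
for n,a,b,l in(('M',(278,186),(376,187),51),('S',(468,208),(544,208),42)):
  a=wp('w5',*a,12);b=wp('w5',*b,12);print(n,a,b,np.linalg.norm(a-b),'centre',(a+b)/2-l*d)
K=[wp('w5',u,v,36.2+8+13) for u,v in((288,233),(359,233),(358,268),(287,268))]
print('butt top',np.mean(K,0),[np.linalg.norm(K[i]-K[i-1]).round(1) for i in range(4)])
"
```

```text
M [538.11323632 277.22400033  12.        ] [541.12983099 234.02362143  12.        ] 43.30557216171777 centre [488.77874963 251.622397    12.        ]
S [535.02177124 191.70015846  12.        ] [537.7480101  157.68254368  12.        ] 34.12668302080884 centre [494.51436265 171.39606905  12.        ]
butt top [524.85304643 256.30428169  57.2       ] [np.float64(12.5), np.float64(23.7), np.float64(12.5), np.float64(24.4)]
```

move_arm:
  deltas:
    - {"wx":0,"wy":0,"wz":0,"tx":0,"ty":8,"tz":1,"jaw":0}
    - {"wx":0,"wy":0,"wz":0,"tx":0,"ty":7,"tz":0,"jaw":0}
    - {"wx":0,"wy":0,"wz":0,"tx":0,"ty":4,"tz":0,"jaw":0}
    - {"wx":0,"wy":0,"wz":0,"tx":0,"ty":0,"tz":0,"jaw":0}
    - {"wx":0,"wy":0,"wz":0,"tx":0,"ty":0,"tz":0,"jaw":0}

```text
time: 14.8
eef_pos: [493.8, 252.0, 17.2]
tcp_rot: [-0.028, 0.028, -0.706, 0.707]
force: [-2.4, -1.1, 3.7]
grip_width: 9.5
```

move_arm:
  deltas:
    - {"wx":0,"wy":0,"wz":0,"tx":0,"ty":0,"tz":0,"jaw":25}
    - {"wx":0,"wy":0,"wz":0,"tx":0,"ty":0,"tz":0,"jaw":40}
    - {"wx":0,"wy":0,"wz":0,"tx":0,"ty":0,"tz":0,"jaw":40}
    - {"wx":0,"wy":0,"wz":0,"tx":0,"ty":0,"tz":0,"jaw":40}
    - {"wx":0,"wy":0,"wz":0,"tx":0,"ty":-10,"tz":0,"jaw":40}
    - {"wx":0,"wy":0,"wz":0,"tx":0,"ty":-30,"tz":0,"jaw":40}
    - {"wx":0,"wy":0,"wz":0,"tx":0,"ty":-40,"tz":0,"jaw":40}
    - {"wx":0,"wy":0,"wz":0,"tx":0,"ty":-30,"tz":0,"jaw":40}
    - {"wx":0,"wy":0,"wz":0,"tx":0,"ty":-10,"tz":0,"jaw":40}
    - {"wx":0,"wy":0,"wz":0,"tx":0,"ty":0,"tz":0,"jaw":40}

```text
time: 15.8
eef_pos: [495.1, 252.6, 139.1]
tcp_rot: [0.029, -0.027, 0.707, -0.706]
force: [-1.3, -0.6, -0.7]
grip_width: 34.2
```

```bash
python3 -c "
from h import *
# small: ball (574,-204.8) +23+4=27 -> 601 ; butt 623.5 -27+4=-23 -> 600.5
plan((600.7,-205.1,136),90)"
```

```text
TCP [495.1 252.6 139.1] jaw yaw -85.5 tilt [0.24 0.07] j6 1.76 w 34.2 F [-1.3 -0.6 -0.7] t 15.8
  wy 4.5 (or -175.5)  then t [-105.5    3.   457.7]
```

move_arm:
  deltas:
    - {"wx":0,"wy":5,"wz":0,"tx":0,"ty":0,"tz":0,"jaw":45}
    - {"wx":0,"wy":0,"wz":0,"tx":-5,"ty":0,"tz":20,"jaw":45}
    - {"wx":0,"wy":0,"wz":0,"tx":-10,"ty":0,"tz":42,"jaw":45}
    - {"wx":0,"wy":0,"wz":0,"tx":-10,"ty":0,"tz":42,"jaw":45}
    - {"wx":0,"wy":0,"wz":0,"tx":-10,"ty":0,"tz":42,"jaw":45}
    - {"wx":0,"wy":0,"wz":0,"tx":-10,"ty":0,"tz":42,"jaw":45}
    - {"wx":0,"wy":0,"wz":0,"tx":-10,"ty":0,"tz":42,"jaw":45}
    - {"wx":0,"wy":0,"wz":0,"tx":-10,"ty":0,"tz":42,"jaw":45}
    - {"wx":0,"wy":0,"wz":0,"tx":-10,"ty":0,"tz":42,"jaw":45}
    - {"wx":0,"wy":0,"wz":0,"tx":-10,"ty":0,"tz":42,"jaw":45}

```text
time: 16.8
eef_pos: [575.0, -105.8, 134.8]
tcp_rot: [-0.004, 0.002, 0.708, -0.707]
force: [0.9, 0.4, 0.6]
grip_width: 38.2
```

move_arm:
  deltas:
    - {"wx":0,"wy":0,"wz":0,"tx":-12,"ty":0,"tz":42,"jaw":45}
    - {"wx":0,"wy":0,"wz":0,"tx":-9,"ty":10,"tz":36,"jaw":45}
    - {"wx":0,"wy":0,"wz":0,"tx":-3,"ty":25,"tz":18,"jaw":45}
    - {"wx":0,"wy":0,"wz":0,"tx":0,"ty":25,"tz":5,"jaw":45}
    - {"wx":0,"wy":0,"wz":0,"tx":0,"ty":15,"tz":0,"jaw":45}
    - {"wx":0,"wy":0,"wz":0,"tx":0,"ty":5,"tz":0,"jaw":45}
    - {"wx":0,"wy":0,"wz":0,"tx":0,"ty":0,"tz":0,"jaw":45}
    - {"wx":0,"wy":0,"wz":0,"tx":0,"ty":0,"tz":0,"jaw":45}

```text
time: 17.6
eef_pos: [599.8, -205.1, 57.8]
tcp_rot: [0.002, -0.003, -0.707, 0.707]
force: [-0.3, 0.0, 1.0]
grip_width: 38.6
```

```bash
python3 -c "
from h import *
plan((600.7,-205.1,6),89.5);wrist('w6')"
```

```text
TCP [ 599.8 -205.1   57.8] jaw yaw -90.4 tilt [ 0.06 -0.03] j6 1.07 w 38.6 F [-0.3  0.   1. ] t 17.6
  wy 0.1 (or -179.9)  then t [-0.8 51.8 -0.1]
```

View pics/w6.png

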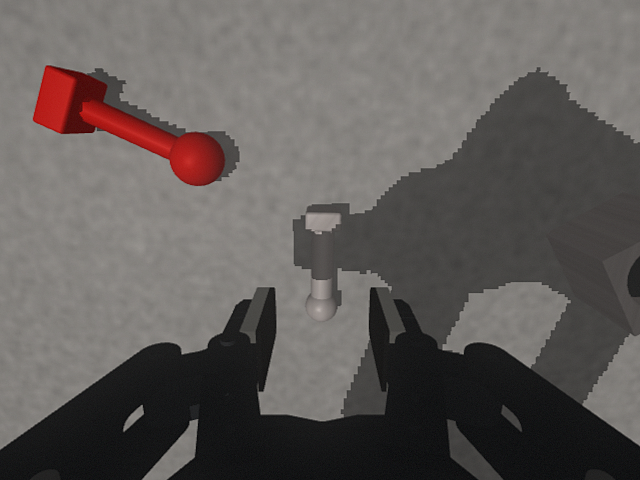

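The small punch is centred at column 322: butt at (323,218), ball at (321,307). I'll check its along-axis position.

```bash
python3 -c "
from h import *
print(wp('w6',321,307,9),wp('w6',323,218,18))"
```

```text
[ 574.30464195 -203.67532615    9.        ] [ 627.52355681 -205.10391729   18.        ]
```

move_arm:
  deltas:
    - {"wx":0,"wy":0,"wz":0,"tx":-1,"ty":20,"tz":0,"jaw":45}
    - {"wx":0,"wy":0,"wz":0,"tx":0,"ty":20,"tz":0,"jaw":45}
    - {"wx":0,"wy":0,"wz":0,"tx":0,"ty":12.5,"tz":0,"jaw":45}
    - {"wx":0,"wy":0,"wz":0,"tx":0,"ty":0,"tz":0,"jaw":45}
    - {"wx":0,"wy":0,"wz":0,"tx":0,"ty":0,"tz":0,"jaw":0}
    - {"wx":0,"wy":0,"wz":0,"tx":0,"ty":0,"tz":0,"jaw":0}
    - {"wx":0,"wy":0,"wz":0,"tx":0,"ty":0,"tz":0,"jaw":0}
    - {"wx":0,"wy":0,"wz":0,"tx":0,"ty":0,"tz":0,"jaw":0}
    - {"wx":0,"wy":0,"wz":0,"tx":0,"ty":0,"tz":0,"jaw":0}

```text
time: 18.55
eef_pos: [601.1, -206.0, 5.9]
tcp_rot: [0.002, -0.004, -0.707, 0.707]
force: [-1.4, 1.2, 5.5]
grip_width: 9.2
```

move_arm:
  deltas:
    - {"wx":0,"wy":0,"wz":0,"tx":0,"ty":-5,"tz":0,"jaw":0}
    - {"wx":0,"wy":0,"wz":0,"tx":0,"ty":-15,"tz":0,"jaw":0}
    - {"wx":0,"wy":0,"wz":0,"tx":0,"ty":-25,"tz":0,"jaw":0}
    - {"wx":0,"wy":0,"wz":0,"tx":0,"ty":-25,"tz":0,"jaw":0}
    - {"wx":0,"wy":0,"wz":0,"tx":0,"ty":-20,"tz":0,"jaw":0}
    - {"wx":0,"wy":0,"wz":0,"tx":0,"ty":-10,"tz":0,"jaw":0}
    - {"wx":0,"wy":0,"wz":0,"tx":0,"ty":0,"tz":0,"jaw":0}

```text
time: 19.25
eef_pos: [601.3, -206.2, 106.8]
tcp_rot: [0.002, -0.004, -0.706, 0.708]
force: [-0.6, -0.3, -0.9]
grip_width: 8.9
```

```bash
python3 -c "
from h import *
plan((494.5+4,171.5+.3,106),94.5)"
```

```text
TCP [ 601.3 -206.2  106.8] jaw yaw -90.5 tilt [ 0.19 -0.1 ] j6 1.07 w 8.9 F [-0.6 -0.3 -0.9] t 19.25
  wy -5.0 (or 175.0)  then t [ 7.280e+01 -3.000e-01 -3.849e+02]
```

move_arm:
  deltas:
    - {"wx":0,"wy":-5,"wz":0,"tx":0,"ty":0,"tz":0,"jaw":0}
    - {"wx":0,"wy":0,"wz":0,"tx":4,"ty":0,"tz":-20,"jaw":0}
    - {"wx":0,"wy":0,"wz":0,"tx":8,"ty":0,"tz":-40,"jaw":0}
    - {"wx":0,"wy":0,"wz":0,"tx":8,"ty":0,"tz":-40,"jaw":0}
    - {"wx":0,"wy":0,"wz":0,"tx":8,"ty":0,"tz":-40,"jaw":0}
    - {"wx":0,"wy":0,"wz":0,"tx":8,"ty":0,"tz":-40,"jaw":0}
    - {"wx":0,"wy":0,"wz":0,"tx":8,"ty":0,"tz":-40,"jaw":0}
    - {"wx":0,"wy":0,"wz":0,"tx":8,"ty":0,"tz":-40,"jaw":0}
    - {"wx":0,"wy":0,"wz":0,"tx":8,"ty":0,"tz":-40,"jaw":0}
    - {"wx":0,"wy":0,"wz":0,"tx":8,"ty":0,"tz":-40,"jaw":0}

```text
time: 20.25
eef_pos: [504.1, 129.3, 103.4]
tcp_rot: [0.027, -0.029, 0.707, -0.707]
force: [0.6, -0.1, -1.5]
grip_width: 8.7
```

move_arm:
  deltas:
    - {"wx":0,"wy":0,"wz":0,"tx":4,"ty":10,"tz":-26,"jaw":0}
    - {"wx":0,"wy":0,"wz":0,"tx":1,"ty":20,"tz":-14,"jaw":0}
    - {"wx":0,"wy":0,"wz":0,"tx":0,"ty":20,"tz":-5,"jaw":0}
    - {"wx":0,"wy":0,"wz":0,"tx":0,"ty":14,"tz":0,"jaw":0}
    - {"wx":0,"wy":0,"wz":0,"tx":0,"ty":6,"tz":0,"jaw":0}
    - {"wx":0,"wy":0,"wz":0,"tx":0,"ty":0,"tz":0,"jaw":0}
    - {"wx":0,"wy":0,"wz":0,"tx":0,"ty":0,"tz":0,"jaw":0}

```text
time: 20.95
eef_pos: [497.3, 172.2, 34.6]
tcp_rot: [-0.028, 0.028, -0.707, 0.707]
force: [1.2, -0.4, -0.6]
grip_width: 9.2
```

```bash
python3 -c "
from h import *
plan((498.5,171.8,16),94.5);wrist('w7')"
```

```text
TCP [497.3 172.2  34.6] jaw yaw -85.5 tilt [-0. -0.] j6 1.61 w 9.2 F [ 1.2 -0.4 -0.6] t 20.95
  wy 0.0 (or -180.0)  then t [-1.2 18.6  0.5]
```

View pics/w7.png

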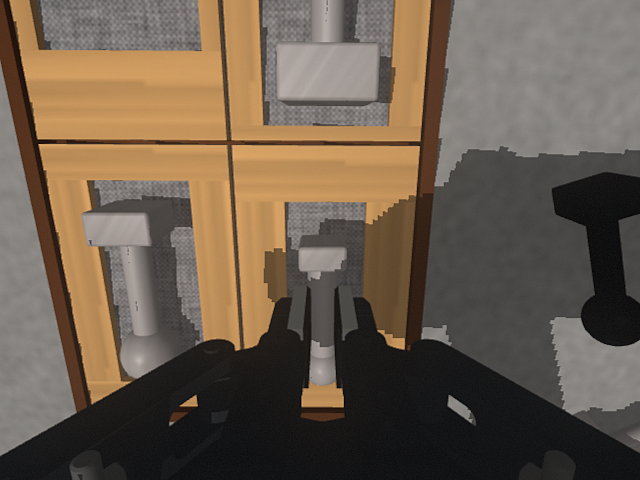

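Large and medium punches lie straight in their pockets. The small one is held straight over its pocket (far corners (285,203), (366,203)).

move_arm:
  deltas:
    - {"wx":0,"wy":0,"wz":0,"tx":-0.5,"ty":8,"tz":0.5,"jaw":0}
    - {"wx":0,"wy":0,"wz":0,"tx":0,"ty":7,"tz":0,"jaw":0}
    - {"wx":0,"wy":0,"wz":0,"tx":0,"ty":3.5,"tz":0,"jaw":0}
    - {"wx":0,"wy":0,"wz":0,"tx":0,"ty":0,"tz":0,"jaw":0}
    - {"wx":0,"wy":0,"wz":0,"tx":0,"ty":0,"tz":0,"jaw":0}

```text
time: 21.5
eef_pos: [497.3, 171.7, 16.0]
tcp_rot: [-0.028, 0.028, -0.706, 0.707]
force: [-1.5, -0.9, 2.2]
grip_width: 9.1
```

move_arm:
  deltas:
    - {"wx":0,"wy":0,"wz":0,"tx":0,"ty":0,"tz":0,"jaw":20}
    - {"wx":0,"wy":0,"wz":0,"tx":0,"ty":0,"tz":0,"jaw":30}
    - {"wx":0,"wy":0,"wz":0,"tx":0,"ty":0,"tz":0,"jaw":30}
    - {"wx":0,"wy":0,"wz":0,"tx":0,"ty":0,"tz":0,"jaw":30}
    - {"wx":0,"wy":0,"wz":0,"tx":0,"ty":-10,"tz":0,"jaw":30}
    - {"wx":0,"wy":0,"wz":0,"tx":0,"ty":-30,"tz":0,"jaw":30}
    - {"wx":0,"wy":0,"wz":0,"tx":0,"ty":-40,"tz":0,"jaw":30}
    - {"wx":0,"wy":0,"wz":0,"tx":0,"ty":-40,"tz":0,"jaw":100}
    - {"wx":0,"wy":0,"wz":0,"tx":0,"ty":-10,"tz":0,"jaw":100}
    - {"wx":0,"wy":0,"wz":0,"tx":0,"ty":0,"tz":0,"jaw":100}

```text
time: 22.5
eef_pos: [499.1, 172.2, 148.7]
tcp_rot: [0.03, -0.026, 0.707, -0.706]
force: [0.8, -0.1, -0.3]
grip_width: 68.2
```

```bash
python3 -c "
from h import *
plan((605.1,-358,146),-60)
plan((605.1,-358,146),30)"
```

```text
TCP [499.1 172.2 148.7] jaw yaw -85.5 tilt [0.31 0.04] j6 1.61 w 68.2 F [ 0.8 -0.1 -0.3] t 22.5
  wy -25.5 (or 154.5)  then t [173.3   2.9 512.1]
TCP [499.1 172.2 148.7] jaw yaw -85.5 tilt [0.31 0.04] j6 1.61 w 68.2 F [ 0.8 -0.1 -0.3] t 22.5
  wy 64.5 (or -115.5)  then t [-512.1    2.9  173.3]
```

move_arm:
  deltas:
    - {"wx":0,"wy":-8.5,"wz":0,"tx":0,"ty":0,"tz":0,"jaw":100}
    - {"wx":0,"wy":-8.5,"wz":0,"tx":0,"ty":0,"tz":0,"jaw":100}
    - {"wx":0,"wy":-8.5,"wz":0,"tx":0,"ty":0,"tz":0,"jaw":100}
    - {"wx":0,"wy":0,"wz":0,"tx":7,"ty":0,"tz":20,"jaw":100}
    - {"wx":0,"wy":0,"wz":0,"tx":14,"ty":0,"tz":42,"jaw":100}
    - {"wx":0,"wy":0,"wz":0,"tx":14,"ty":0,"tz":42,"jaw":100}
    - {"wx":0,"wy":0,"wz":0,"tx":14,"ty":0,"tz":42,"jaw":100}
    - {"wx":0,"wy":0,"wz":0,"tx":14,"ty":0,"tz":42,"jaw":100}
    - {"wx":0,"wy":0,"wz":0,"tx":14,"ty":0,"tz":42,"jaw":100}
    - {"wx":0,"wy":0,"wz":0,"tx":14,"ty":0,"tz":42,"jaw":100}

```text
time: 23.5
eef_pos: [553.9, -110.5, 144.0]
tcp_rot: [0.182, -0.184, 0.684, -0.682]
force: [0.9, 0.6, -0.0]
grip_width: 85.8
```

move_arm:
  deltas:
    - {"wx":0,"wy":0,"wz":0,"tx":14,"ty":0,"tz":42,"jaw":100}
    - {"wx":0,"wy":0,"wz":0,"tx":14,"ty":0,"tz":42,"jaw":100}
    - {"wx":0,"wy":0,"wz":0,"tx":14,"ty":0,"tz":42,"jaw":100}
    - {"wx":0,"wy":0,"wz":0,"tx":14,"ty":0,"tz":42,"jaw":100}
    - {"wx":0,"wy":0,"wz":0,"tx":14,"ty":0,"tz":38,"jaw":100}
    - {"wx":0,"wy":0,"wz":0,"tx":9,"ty":0,"tz":24,"jaw":100}
    - {"wx":0,"wy":0,"wz":0,"tx":3,"ty":0,"tz":10,"jaw":100}
    - {"wx":0,"wy":0,"wz":0,"tx":0,"ty":0,"tz":0,"jaw":100}
    - {"wx":0,"wy":0,"wz":0,"tx":0,"ty":0,"tz":0,"jaw":100}

```text
time: 24.4
eef_pos: [603.6, -356.2, 144.8]
tcp_rot: [0.183, -0.184, 0.684, -0.682]
force: [0.4, 0.2, -0.1]
grip_width: 85.8
```

```bash
python3 -c "
from h import *
plan((605.1,-358,66),-60);wrist('w8')"
```

```text
TCP [ 603.6 -356.2  144.8] jaw yaw -59.9 tilt [-0.1   0.13] j6 0.35 w 85.8 F [ 0.4  0.2 -0.1] t 24.4
  wy 0.1 (or -179.9)  then t [-0.4 78.8  2.5]
```

View pics/w8.png

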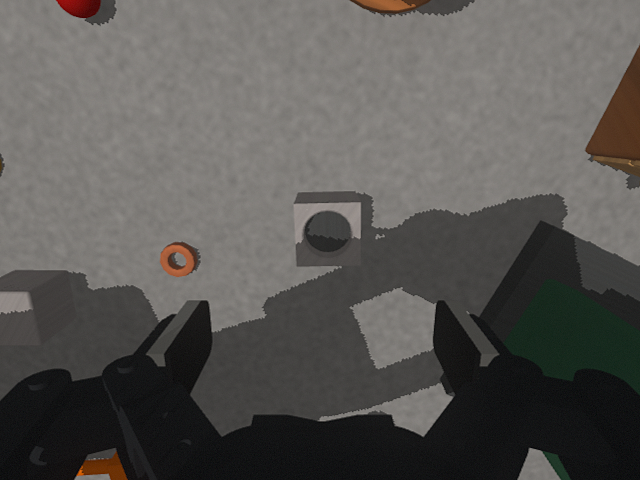

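The block's hollow is at (327,232) and its sides are square to the jaws. The green tool on the right is nearby, so I'll check the clearance.

```bash
python3 -c "
from h import *
print('hollow',wp('w8',327,232,44))
a,b,c_,d=[wp('w8',u,v,44) for u,v in((294,203),(361,203),(361,266),(296,266))]
print((a+b+c_+d)/4,np.linalg.norm(a-b),np.linalg.norm(b-c_),np.degrees(np.arctan2(*(b-a)[1::-1])),np.degrees(np.arctan2(*(b-c_)[1::-1]))-90)
c=r.camera('top');R=np.array(c['R']);t=np.array(c['t'])
for u,v,z in((530,145,10),(540,218,10),(545,198,100),(545,198,40),(575,135,100)):print(u,v,z,back(u,v,z,c,R,t).round(0))
plan((605.1,-358,16),-60)"
```

```text
hollow [ 607.75569603 -356.41011281   44.        ]
[ 606.12104512 -358.14214051   44.        ] 43.77536436367924 43.960821465561644 -59.88869509541245 -58.24969483911013
530 145 10 [ 689. -504.   10.]
540 218 10 [ 536. -522.   10.]
545 198 100 [ 565. -494.  100.]
545 198 40 [ 574. -520.   40.]
575 135 100 [ 686. -554.  100.]
TCP [ 604.1 -355.9  145.8] jaw yaw -59.9 tilt [-0.04  0.06] j6 0.35 w 85.1 F [0.5 0.7 0.4] t 24.5
  wy 0.1 (or -179.9)  then t [  0.2 129.8   2.5]
```

move_arm:
  deltas:
    - {"wx":0,"wy":0,"wz":0,"tx":-0.5,"ty":20,"tz":2.5,"jaw":100}
    - {"wx":0,"wy":0,"wz":0,"tx":0,"ty":35,"tz":0,"jaw":100}
    - {"wx":0,"wy":0,"wz":0,"tx":0,"ty":30,"tz":0,"jaw":100}
    - {"wx":0,"wy":0,"wz":0,"tx":0,"ty":15,"tz":0,"jaw":100}
    - {"wx":0,"wy":0,"wz":0,"tx":0,"ty":0,"tz":0,"jaw":100}
    - {"wx":0,"wy":0,"wz":0,"tx":0,"ty":0,"tz":0,"jaw":100}

```text
time: 25.1
eef_pos: [606.5, -359.6, 47.2]
tcp_rot: [-0.184, 0.183, -0.683, 0.683]
force: [-0.2, 0.1, 0.3]
grip_width: 85.1
```

```bash
python3 -c "
from h import *
plan((605.7,-357.8,8),-60)"
```

```text
TCP [ 606.5 -359.6   47.2] jaw yaw -59.9 tilt [ 0.06 -0.04] j6 0.35 w 85.1 F [-0.2  0.1  0.3] t 25.1
  wy 0.1 (or -179.9)  then t [-0.2 39.2 -2. ]
```

move_arm:
  deltas:
    - {"wx":0,"wy":0,"wz":0,"tx":0,"ty":14,"tz":-1.5,"jaw":100}
    - {"wx":0,"wy":0,"wz":0,"tx":0,"ty":15,"tz":0,"jaw":100}
    - {"wx":0,"wy":0,"wz":0,"tx":0,"ty":10,"tz":0,"jaw":100}
    - {"wx":0,"wy":0,"wz":0,"tx":0,"ty":0,"tz":0,"jaw":80}
    - {"wx":0,"wy":0,"wz":0,"tx":0,"ty":0,"tz":0,"jaw":60}
    - {"wx":0,"wy":0,"wz":0,"tx":0,"ty":0,"tz":0,"jaw":50}
    - {"wx":0,"wy":0,"wz":0,"tx":0,"ty":0,"tz":0,"jaw":0}
    - {"wx":0,"wy":0,"wz":0,"tx":0,"ty":0,"tz":0,"jaw":0}
    - {"wx":0,"wy":0,"wz":0,"tx":0,"ty":0,"tz":0,"jaw":0}
    - {"wx":0,"wy":0,"wz":0,"tx":0,"ty":0,"tz":0,"jaw":0}

```text
time: 26.1
eef_pos: [605.5, -359.1, 7.7]
tcp_rot: [-0.183, 0.183, -0.682, 0.683]
force: [0.6, -1.5, 2.1]
grip_width: 43.4
```

move_arm:
  deltas:
    - {"wx":0,"wy":0,"wz":0,"tx":0,"ty":-5,"tz":0,"jaw":0}
    - {"wx":0,"wy":0,"wz":0,"tx":0,"ty":-15,"tz":0,"jaw":0}
    - {"wx":0,"wy":0,"wz":0,"tx":0,"ty":-25,"tz":0,"jaw":0}
    - {"wx":0,"wy":0,"wz":0,"tx":0,"ty":-25,"tz":0,"jaw":0}
    - {"wx":0,"wy":0,"wz":0,"tx":0,"ty":-20,"tz":0,"jaw":0}
    - {"wx":0,"wy":0,"wz":0,"tx":0,"ty":-10,"tz":0,"jaw":0}
    - {"wx":0,"wy":0,"wz":0,"tx":0,"ty":0,"tz":0,"jaw":0}

```text
time: 26.8
eef_pos: [605.7, -358.9, 109.0]
tcp_rot: [-0.184, 0.183, -0.682, 0.684]
force: [0.4, -1.3, -6.7]
grip_width: 43.6
```

```bash
python3 -c "
from h import *
plan((622.2,261.9,106),94.5)"
```

```text
TCP [ 605.7 -358.9  109. ] jaw yaw -60.0 tilt [ 0.13 -0.1 ] j6 0.35 w 43.6 F [ 0.4 -1.3 -6.7] t 26.8
  wy 25.5 (or -154.5)  then t [ -65.2    2.  -617.6]
```

move_arm:
  deltas:
    - {"wx":0,"wy":8.5,"wz":0,"tx":0,"ty":0,"tz":0,"jaw":0}
    - {"wx":0,"wy":8.5,"wz":0,"tx":0,"ty":0,"tz":0,"jaw":0}
    - {"wx":0,"wy":8.5,"wz":0,"tx":0,"ty":0,"tz":0,"jaw":0}
    - {"wx":0,"wy":0,"wz":0,"tx":-2,"ty":0,"tz":-20,"jaw":0}
    - {"wx":0,"wy":0,"wz":0,"tx":-4,"ty":0,"tz":-38,"jaw":0}
    - {"wx":0,"wy":0,"wz":0,"tx":-4,"ty":0,"tz":-38,"jaw":0}
    - {"wx":0,"wy":0,"wz":0,"tx":-4,"ty":0,"tz":-38,"jaw":0}
    - {"wx":0,"wy":0,"wz":0,"tx":-4,"ty":0,"tz":-38,"jaw":0}
    - {"wx":0,"wy":0,"wz":0,"tx":-4,"ty":0,"tz":-38,"jaw":0}
    - {"wx":0,"wy":0,"wz":0,"tx":-4,"ty":0,"tz":-38,"jaw":0}

```text
time: 27.8
eef_pos: [610.0, -106.7, 105.7]
tcp_rot: [0.028, -0.029, 0.707, -0.706]
force: [0.4, 0.8, -6.2]
grip_width: 43.2
```

move_arm:
  deltas:
    - {"wx":0,"wy":0,"wz":0,"tx":-4,"ty":0,"tz":-38,"jaw":0}
    - {"wx":0,"wy":0,"wz":0,"tx":-4,"ty":0,"tz":-38,"jaw":0}
    - {"wx":0,"wy":0,"wz":0,"tx":-4,"ty":0,"tz":-38,"jaw":0}
    - {"wx":0,"wy":0,"wz":0,"tx":-4,"ty":0,"tz":-38,"jaw":0}
    - {"wx":0,"wy":0,"wz":0,"tx":-4,"ty":0,"tz":-38,"jaw":0}
    - {"wx":0,"wy":0,"wz":0,"tx":-4,"ty":0,"tz":-38,"jaw":0}
    - {"wx":0,"wy":0,"wz":0,"tx":-4,"ty":0,"tz":-38,"jaw":0}
    - {"wx":0,"wy":0,"wz":0,"tx":-4,"ty":0,"tz":-38,"jaw":0}
    - {"wx":0,"wy":0,"wz":0,"tx":-3,"ty":0,"tz":-30,"jaw":0}
    - {"wx":0,"wy":0,"wz":0,"tx":-2,"ty":0,"tz":-20,"jaw":0}

```text
time: 28.8
eef_pos: [618.4, 249.4, 105.6]
tcp_rot: [0.028, -0.03, 0.707, -0.706]
force: [0.7, -0.6, -6.6]
grip_width: 43.1
```

move_arm:
  deltas:
    - {"wx":0,"wy":0,"wz":0,"tx":-1,"ty":0,"tz":-10,"jaw":0}
    - {"wx":0,"wy":0,"wz":0,"tx":0,"ty":0,"tz":-3,"jaw":0}
    - {"wx":0,"wy":0,"wz":0,"tx":0,"ty":0,"tz":0,"jaw":0}
    - {"wx":0,"wy":0,"wz":0,"tx":0,"ty":0,"tz":0,"jaw":0}

```text
time: 29.2
eef_pos: [620.4, 258.0, 106.9]
tcp_rot: [-0.027, 0.028, -0.706, 0.707]
force: [-0.1, -0.2, -6.8]
grip_width: 43.1
```

```bash
python3 -c "
from h import *
plan((622.2,261.9,18),94.5)"
```

```text
TCP [620.4 258.  106.9] jaw yaw -85.5 tilt [-0.02 -0.04] j6 1.72 w 43.1 F [-0.1 -0.2 -6.8] t 29.2
  wy -0.0 (or 180.0)  then t [-2.2 88.9 -3.8]
```

move_arm:
  deltas:
    - {"wx":0,"wy":0,"wz":0,"tx":-2,"ty":10,"tz":-4,"jaw":0}
    - {"wx":0,"wy":0,"wz":0,"tx":0,"ty":25,"tz":0,"jaw":0}
    - {"wx":0,"wy":0,"wz":0,"tx":0,"ty":25,"tz":0,"jaw":0}
    - {"wx":0,"wy":0,"wz":0,"tx":0,"ty":14,"tz":0,"jaw":0}
    - {"wx":0,"wy":0,"wz":0,"tx":0,"ty":5,"tz":0,"jaw":0}
    - {"wx":0,"wy":0,"wz":0,"tx":0,"ty":0,"tz":0,"jaw":0}
    - {"wx":0,"wy":0,"wz":0,"tx":0,"ty":0,"tz":0,"jaw":0}

```text
time: 29.9
eef_pos: [622.9, 263.8, 29.1]
tcp_rot: [0.029, -0.027, 0.707, -0.706]
force: [0.5, 0.9, -6.0]
grip_width: 43.4
```

```bash
python3 -c "
from h import *
plan((622.2,261.9,18),94.5);wrist('w9')"
```

```text
TCP [622.9 263.8  29.1] jaw yaw -85.5 tilt [0.11 0.03] j6 1.73 w 43.4 F [ 0.5  0.9 -6. ] t 29.9
  wy 0.0 (or -180.0)  then t [ 0.9 11.1  1.9]
```

View pics/w9.png

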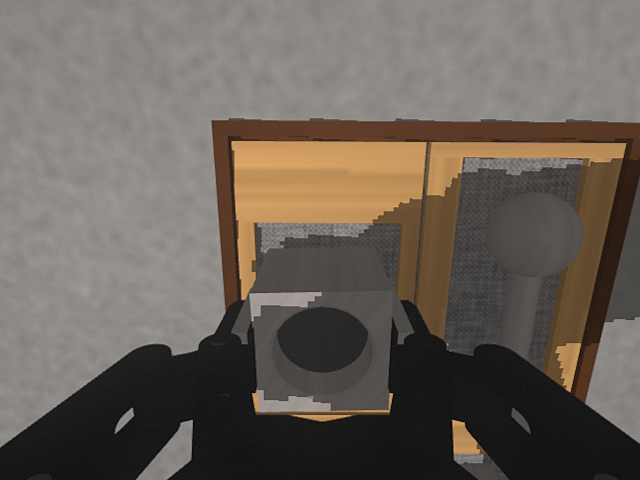

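The block is level above the square pocket: block base cols 270-377, pocket edge cols 254-402. The large punch is seated alongside. I'll lower and release.

move_arm:
  deltas:
    - {"wx":0,"wy":0,"wz":0,"tx":0.5,"ty":5,"tz":1.5,"jaw":0}
    - {"wx":0,"wy":0,"wz":0,"tx":0,"ty":4,"tz":0,"jaw":0}
    - {"wx":0,"wy":0,"wz":0,"tx":0,"ty":2,"tz":0,"jaw":0}
    - {"wx":0,"wy":0,"wz":0,"tx":0,"ty":0,"tz":0,"jaw":0}
    - {"wx":0,"wy":0,"wz":0,"tx":0,"ty":0,"tz":0,"jaw":0}

```text
time: 30.45
eef_pos: [621.5, 262.1, 17.7]
tcp_rot: [-0.028, 0.028, -0.706, 0.707]
force: [-3.4, -0.3, 1.3]
grip_width: 43.4
```

```bash
python3 -c "
from h import *
plan((622.2,261.9,17.7),94.5)"
```

```text
TCP [621.5 262.1  17.7] jaw yaw -85.5 tilt [ 0.01 -0.01] j6 1.73 w 43.4 F [-3.4 -0.3  1.3] t 30.45
  wy 0.0 (or -180.0)  then t [-0.7 -0.   0.3]
```

move_arm:
  deltas:
    - {"wx":0,"wy":0,"wz":0,"tx":0,"ty":0,"tz":0,"jaw":60}
    - {"wx":0,"wy":0,"wz":0,"tx":0,"ty":0,"tz":0,"jaw":65}
    - {"wx":0,"wy":0,"wz":0,"tx":0,"ty":0,"tz":0,"jaw":65}
    - {"wx":0,"wy":0,"wz":0,"tx":0,"ty":0,"tz":0,"jaw":65}
    - {"wx":0,"wy":0,"wz":0,"tx":0,"ty":-10,"tz":0,"jaw":65}
    - {"wx":0,"wy":0,"wz":0,"tx":0,"ty":-30,"tz":0,"jaw":65}
    - {"wx":0,"wy":0,"wz":0,"tx":0,"ty":-40,"tz":0,"jaw":65}
    - {"wx":0,"wy":0,"wz":0,"tx":0,"ty":-40,"tz":0,"jaw":65}
    - {"wx":0,"wy":0,"wz":0,"tx":0,"ty":-30,"tz":0,"jaw":65}
    - {"wx":0,"wy":0,"wz":0,"tx":20,"ty":-10,"tz":20,"jaw":65}

```text
time: 31.45
eef_pos: [606.7, 242.7, 182.5]
tcp_rot: [0.032, -0.025, 0.707, -0.706]
force: [1.0, 0.3, 0.8]
grip_width: 55.4
```

move_arm:
  deltas:
    - {"wx":0,"wy":0,"wz":0,"tx":15,"ty":0,"tz":45,"jaw":65}
    - {"wx":0,"wy":0,"wz":0,"tx":15,"ty":0,"tz":45,"jaw":65}
    - {"wx":0,"wy":0,"wz":0,"tx":15,"ty":0,"tz":45,"jaw":65}
    - {"wx":0,"wy":0,"wz":0,"tx":15,"ty":0,"tz":45,"jaw":65}
    - {"wx":0,"wy":0,"wz":0,"tx":15,"ty":0,"tz":45,"jaw":65}
    - {"wx":0,"wy":0,"wz":0,"tx":15,"ty":0,"tz":45,"jaw":65}
    - {"wx":0,"wy":0,"wz":0,"tx":15,"ty":0,"tz":45,"jaw":65}
    - {"wx":0,"wy":0,"wz":0,"tx":10,"ty":0,"tz":30,"jaw":65}
    - {"wx":0,"wy":0,"wz":0,"tx":0,"ty":0,"tz":0,"jaw":65}
    - {"wx":0,"wy":0,"wz":0,"tx":0,"ty":0,"tz":0,"jaw":65}

```text
time: 32.45
eef_pos: [515.8, -113.0, 177.7]
tcp_rot: [-0.028, 0.027, -0.707, 0.707]
force: [0.7, 0.4, -0.4]
grip_width: 55.7
```

```bash
python3 -c "
from h import *
a=r.camera('top')['pixels'][125:285,120:330,::-1];b=r.camera('side')['pixels'][160:300,270:450,::-1]
a=cv2.resize(a,None,fx=2.5,fy=2.5,interpolation=2);b=cv2.resize(b,None,fx=2,fy=2,interpolation=2)
o=np.zeros((600,800,3),np.uint8);o[:400,:525]=a;o[:140,525:795]=0
b=cv2.resize(b,(270,210));o[:210,525:795]=b
cv2.imwrite('pics/f1.png',o)"
```

```text
(no output)
```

View pics/f1.png

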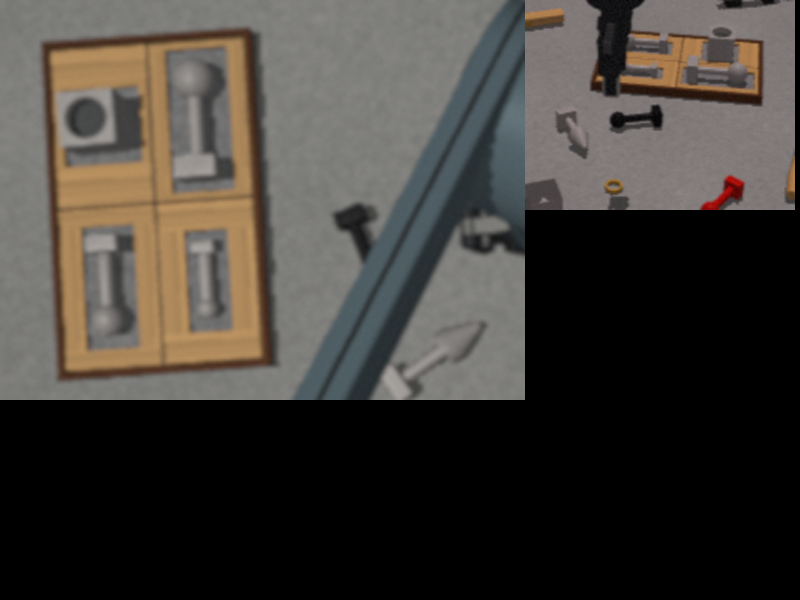

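All four pieces lie in their pockets, and the cone and black punch are untouched. A last check that the block's hollow, at pixel (154.8,171.8), comes out at the pocket centre for top height 54.

```bash
python3 -c "
from h import *
c=r.camera('top');print(back(154.8,171.8,54,c,np.array(c['R']),np.array(c['t'])));plan((0,0,0),0)
f=lambda u,v,z:back(120+u/2.5,125+v/2.5,z,c,np.array(c['R']),np.array(c['t'])).round(0)
print('L',f(197,78,27),f(194,164,44),'M',f(112,320,23),f(101,241,36),'S',f(207,310,19),f(203,246,28))
print(r.sign_off())"
```

```text
[622.30169011 260.69734296  54.        ]
TCP [ 516.  -111.2  177.3] jaw yaw -85.4 tilt [0.02 0.01] j6 1.07 w 56.0 F [ 0.5 -0.3  0.6] t 32.6
  wy -85.4 (or 94.6)  then t [-111.2  177.1 -516.1]
L [660. 180.  27.] [586. 177.  44.] M [461. 247.  23.] [525. 253.  36.] S [470. 170.  19.] [522. 172.  28.]
the job is handed in; nothing more can be done
None
```

The three ball punches are back in their own pockets and the hollow block is in the square pocket, hollow up. I handed the job in at about 32.6 s of the 106 s; the report gave no verdict.

- **Position:** The last top view puts the hollow at (622, 261) for a seated top height of 54 mm. The pocket centre measured (622, 262). The punches' ball and butt points all fall inside their pockets, lying along them to within a few degrees.
- **Depth:** I did not measure felt contact directly. The wrist force changed from carrying each part's weight to slight support as it was lowered, and the release heights were 10 to 10.1 mm above the pick-up heights, matching the felt level.
- **Limits:** The forces reported at the end of each move stayed under 7 N.
- **Left alone:** I never touched the look-alikes. The final view shows the cone and black punches where they were; I didn't re-check the plain block or the coloured ones at the end.
- **Didn't agree:** The first two move calls were refused because I left out some of the numbers, and they moved nothing. The gripper read 9–10 mm on the 12 mm shanks, but the weights and pictures showed each punch was held.

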